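Make up two water-testing kits

TASK

Make up the two test kits from the stock standing between the cases. In the long three-compartment case put the tall round bottle in the compartment at the handle end, the squat jar in the middle one and the long low carton at the other end; in the short two-compartment case put the tall carton at the handle end and the small dropper bottle at the other end. Stand each thing upright on the floor of its compartment without dropping it, and leave the square bottle, the beaker and the tip box where they are.

Things in the scene. Friction and masses are not known exactly. Their poses are not given: they have to be found in the camera images.
- long_case: Fixed long open aluminium case, no lid: 244 mm along its x, 84 along y; walls 22 high, 4 thick, floor 4 above the bench. Two 4 mm cross walls (19 mm high) make three compartments in a row along x, each 76 mm square inside, centred at x = -80, 0, +80 mm. Origin: centre of underside, z up. A steel bar handle juts 24 mm from the +x end, the handle end, pointing away from the robot within 0.3 rad.
- short_case: Fixed short open aluminium case, no lid: 164 mm along its x, 84 along y; walls 22 high, 4 thick, floor 4 above the bench. One 4 mm cross wall (19 mm high) makes two compartments in a row along x, each 76 mm square inside, centred at x = -40, +40 mm. Origin: centre of underside, z up. A steel bar handle juts 24 mm from the +x end, the handle end, pointing away from the robot within 0.3 rad.
- tall_bottle: Tall round white bottle, standing loose: body 38 mm across and straight to 52 mm, then a shoulder and a 24 mm wide grey cap, top at 76 mm; 60 to 105 g. Origin at the centre of its underside, z up its axis.
- jar: Squat round white screw-lid jar, standing loose: 54 mm across to a height of 34 mm, grey lid 56 mm across above that, 48 mm high in all; 75 to 130 g. Origin at the centre of its underside, z up its axis.
- dropper_bottle: Small slim round white dropper bottle, standing loose: body 28 mm across and straight to 42 mm, then a shoulder and a pointed nozzle with its tip at 66 mm; 30 to 52 g. Origin at the centre of its underside, z up its axis.
- long_carton: Long low paper-white carton, rigid, standing loose: 64 mm along its x, 34 mm along its y, 48 mm high; 52 to 91 g. Origin at the centre of its underside, z up.
- tall_carton: Tall square paper-white carton, rigid, standing loose: 42 mm by 42 mm, 72 mm high; 52 to 91 g. Origin at the centre of its underside, z up.
- square_bottle: Spare stock that stays where it is: square white bottle, 44 mm by 44 mm and 46 mm high with a round grey cap 28 mm across on it, top at 62 mm; loose. Origin at the centre of its underside.
- beaker: Bystander: empty glass beaker, 68 mm across, 85 mm high, loose, on the outer side of the case on the robot's left. Origin at the centre of its underside.
- tip_box: Bystander: pipette tip box, blue with a clear top, 120 mm along its x, 80 mm along its y, 58 mm high, loose, on the outer side of the case on the robot's right. Origin at the centre of its underside.
Mind the look-alikes: they are no part of the job. Leave any black or pink look-alike of the tall_carton alone. Leave any black or orange look-alike of the tall_bottle alone.

How it is judged:
At the end, for the whole second after the job is handed in: Each of the five things stands upright (within 0.12 rad), at rest, on the floor of its own compartment (origin within 30 mm of its centre along the case's x and y, under 8 mm above the case's underside); square bottle, beaker and tip box are within 25 mm of their starts (x of tall_bottle in the frame of long_case between 0.05 and 0.11 m and y of tall_bottle in the frame of long_case between -0.03 and 0.03 m and z of each of tall_bottle, jar, long_carton in the frame of long_case below 0.008 m and angle between each of tall_bottle, jar, long_carton, tall_carton, dropper_bottle's own z axis and vertical below 0.12 rad and linear speed of each of tall_bottle, jar, long_carton, tall_carton, dropper_bottle below 0.02 m/s and x of jar in the frame of long_case between -0.03 and 0.03 m and y of jar in the frame of long_case between -0.03 and 0.03 m and x of long_carton in the frame of long_case between -0.11 and -0.05 m and y of long_carton in the frame of long_case between -0.03 and 0.03 m and x of tall_carton in the frame of short_case between 0.01 and 0.07 m and y of tall_carton in the frame of short_case between -0.03 and 0.03 m and z of each of tall_carton, dropper_bottle in the frame of short_case below 0.008 m and x of dropper_bottle in the frame of short_case between -0.07 and -0.01 m and y of dropper_bottle in the frame of short_case between -0.03 and 0.03 m and distance of each of square_bottle, beaker, tip_box from where it was at the start of the episode below 0.025 m); the robot touches nothing.
It fails at once if the square bottle, beaker or tip box is pushed more than 25 mm from its place (distance of any of square_bottle, beaker, tip_box from where it was at the start of the episode above 0.025 m).
It fails at once if a thing is dropped (out of the fingers and more than 40 mm above the bench) ((height (world z) of tall_bottle above 0.04 m and contact force between the fingers and tall_bottle below 0.01 N) or (height (world z) of jar above 0.04 m and contact force between the fingers and jar below 0.01 N) or (height (world z) of long_carton above 0.04 m and contact force between the fingers and long_carton below 0.01 N) or (height (world z) of tall_carton above 0.04 m and contact force between the fingers and tall_carton below 0.01 N) or (height (world z) of dropper_bottle above 0.04 m and contact force between the fingers and dropper_bottle below 0.01 N)).
It also fails if it takes over 128 s, if anything falls off the work surface, if the arm or the gripper's body presses on something with over 40 N, if the wrist force passes 120 N, or if a joint passes its speed limit or range.

ROBOT

A 7-joint arm with a two-finger parallel gripper is mounted at the origin on the work surface. World frame = base frame: x ahead of the robot, y to its left, z up, the work surface at z = 0. Lengths are in m, angles in rad, forces in N, time in s.
With the tool pointing down it reaches from about 0.4 to 0.925 m from the base axis. Payload 4.1 kg.
Tool frame: the origin (TCP) lies at the centre of the arm's flange, where the gripper is bolted on; the fingertips stand 173 mm ahead of it and the grasp point (between the pads) lies 155 mm ahead of it; x points along the fingers, y is the direction in which the jaws open and shut, and the axes are right-handed (so a half turn about x gives the same grasp; the last joint's range is limited). The gripper opens to 85 mm and grips with 20 to 120 N. Pads are 22 mm wide; open, the fingers measure 114 mm over their backs; the gripper's body (76 mm by 85 mm) begins 54 mm behind the grasp point. The pads swing forward as they close: fully open they stand 13 mm farther back than shut.
Start: joints at [1.242, 0.398, 0.045, 1.537, -0.019, 1.207, -0.051], TCP at [0.148, -0.633, 0.405] pointing down, gripper open.
Joint ranges: [-2.82, 2.82], [-0.49, 2.23], [-1.37, 1.46], [0, 2.46], [-1.36, 4.5], [0.23, 2], [-2.94, 2.94]. Speed limits (rad/s): [2.57, 2.57, 3.14, 3.14, 3.14, 3.14, 3.14].

INTERFACE

Orientations are given as a unit quaternion [x, y, z, w].
In Python, from cell import state, read_camera, hand_in, recognise, spot_point gives the robot as it stands. The module is installed in compiled form; this text tells all that it offers.
- The arm moves only by the tool apply_moves, never from a script. Its argument "series" is a list of rows, each an object with "translation": the shift along the tool's x, y, z in units of 750 mm (1.0 is 750 mm), a list of three; "rot": the turn, a rotation vector about the tool's x, y, z in units of 0.5 rad (1.0 is 0.5 rad), a list of three. A call has exactly 8 rows; each row is the pose to reach, as a shift and turn from the pose commanded when the call began, along the tool's axes at that moment; what a row does not reach only later rows make up. A row lasts 1/10 s, in which the tool goes at most 50 mm and 8.59 degrees, less where a joint would pass 70% of its speed; a pose out of reach is approached as far as the arm can. A call with a number of a shift or a turn outside -1 to 1 is refused whole. A call with a gripper value outside its range is refused whole. "gripper" is the opening, from -1 (shut) to 1 (fully open), set as the call begins (left out, the last holds). The fingers move at their own pace and stop on an object; "force" is the grip in N (left out, the last holds). Time passes only in rows, so rows that repeat a pose let the fingers close, or fill a call up. It gives the time, the measured TCP pose, the force and the opening at its end, in the units of the state.
- state(): the state, without advancing time (a new reading comes with each control period).
- read_camera(name): name is "scene" or "top"; returns a dict with "frame" (400x640x3 uint8, red, green, blue), "fx", "fy", "cx", "cy" (pixels), "R" (3x3) and "t" (3): a world point X has camera coordinates R X + t. Camera axes: x right, y down, z forward; pixel columns grow to the right and rows downward; lengths in m; the calibration is good to about 2 mm. A picture is of the moment at which its call begins. There is no depth.
- hand_in(): hands the job in, once; it reports no verdict.
Trained networks look in a picture, given as the dict that the camera call returned (one of the last four; its "shot" number tells which), for a name from the list of things; names that differ only in an ending like _2 or _b are one class to them, and where a whole thing is asked for, a point or a joint stands for the part that bears it (a point fixed in the world has none). Each returns a list of dicts, best first, with "score" (0 to 1); they miss things now and then, are a little off and sometimes report something else, mostly with a low value. They report only what shows in the picture. A call takes as long as a camera call. They do not tell look-alikes from the thing itself.
- recognise(picture, name): "rect" ([left, top, width, height] as shares, 0 to 1, of the picture: columns of its width, rows of its height, round what is visible of it).
- spot_point(picture, name): "location" ([column, row] as shares, 0 to 1, of the picture: columns of its width, rows of its height: a listed point, or the origin of a listed thing).
The state is a dict: "time": time; "q": joint angles; "qvel": joint speeds; "tau": joint torques, N m; "eef_pos": TCP position; "tool_rot": TCP orientation; "force": force on the tool from outside, world axes, zero at the start; "moment": the same for the moment, N m; "width": opening from 0.0 (shut) to 1.0 (fully open).
Only numpy, scipy, OpenCV 4.12 (cv2) and the standard library are available. Lean on these libraries where they do the work, as an engineer would, in place of code of your own. Each camera call takes 0.05 s, during which the arm holds its last target. There are 200 camera calls.

## Working session

There is one attempt and no reset: what is moved stays moved. The work goes in short steps, Python scripts to look and compute and a tool call to move; the robot and the scene stay as the last step left them, time stands still between calls to the robot, and variables do not carry over. Pictures are saved under pics/ and viewed, about 12 in all and at most 16, crops included, and the job is handed in when it is done.

Besides the shell and the picture viewer there is one more tool, called after "Emit:" as name(argument=value, ...) on one line, values as JSON. apply_moves: Moves the arm, as the interface text tells. Shifts and turns lie within -1 to 1; 1 stands for 750 mm of shift or 0.5 rad of turn. Its arguments: {"type":"object","properties":{"series":{"type":"array"},"gripper":{"type":"number"},"force":{"type":"number"}},"required":["series"]}

```bash
mkdir -p pics; cat > h.py <<'E'
import numpy as np, cv2
from cell import state, read_camera, hand_in, recognise, spot_point
names="long_case short_case tall_bottle jar dropper_bottle long_carton tall_carton square_bottle beaker tip_box".split()
def ray(c,u,v):
    d=c["R"].T@np.array([(u-c["cx"])/c["fx"],(v-c["cy"])/c["fy"],1]); o=-c["R"].T@c["t"]; return o,d
def at_z(c,u,v,z):
    o,d=ray(c,u,v); return o+d*(z-o[2])/d[2]
def proj(c,X):
    p=c["R"]@np.asarray(X,float)+c["t"]; return c["fx"]*p[0]/p[2]+c["cx"],c["fy"]*p[1]/p[2]+c["cy"]
def save(c,n,crop=None,s=1):
    f=c["frame"][:,:,::-1]
    if crop: f=f[crop[1]:crop[3],crop[0]:crop[2]]
    cv2.imwrite("pics/"+n,cv2.resize(f,None,fx=s,fy=s,interpolation=cv2.INTER_CUBIC))
E
python3 - <<'E'
from h import *
s=state();print({k:np.round(s[k],3) for k in("time","eef_pos","tool_rot","width","force")})
for cn in("top","scene"):
    c=read_camera(cn);save(c,cn+"0.png",s=1.25)
    print(cn,c["fx"],c["cx"],c["cy"],"cam",np.round(-c["R"].T@c["t"],3),np.round(c["R"],3).tolist())
    for n in names:
        for r in spot_point(c,n)[:4]:
            u,v=r["location"][0]*640,r["location"][1]*400
            print(n,round(r["score"],2),round(u),round(v),np.round(at_z(c,u,v,0)[:2],3))
        print("  rect",[(round(r["score"],2),np.round(np.array(r["rect"])*[640,400,640,400]).astype(int).tolist()) for r in recognise(c,n)[:3]])
E
```

```text
{'time': np.float64(0.0), 'eef_pos': array([ 0.148, -0.633,  0.404]), 'tool_rot': array([-0.702, -0.082,  0.703, -0.08 ]), 'width': np.float64(0.995), 'force': array([-0.87 ,  0.169,  0.125])}
top 424.43469269555703 317.6854195773407 196.67808530266922 cam [ 0.362 -0.006  1.393] [[-0.015, -1.0, -0.016], [-0.987, 0.018, -0.158], [0.158, 0.013, -0.987]]
long_case 0.58 244 231 [0.474 0.257]
  rect [(0.57, [226, 188, 34, 81])]
short_case 0.91 401 213 [ 0.525 -0.261]
  rect [(0.67, [385, 180, 36, 58])]
tall_bottle 0.68 313 267 [0.355 0.03 ]
tall_bottle 0.62 300 250 [0.409 0.075]
  rect [(0.68, [274, 260, 12, 11]), (0.57, [308, 263, 12, 16])]
jar 0.58 338 245 [ 0.424 -0.051]
  rect [(0.55, [331, 233, 19, 19])]
dropper_bottle 0.42 340 165 [ 0.693 -0.065]
dropper_bottle 0.41 297 252 [0.405 0.081]
  rect [(0.45, [341, 157, 7, 10]), (0.41, [341, 192, 16, 14])]
long_carton 0.68 299 167 [0.689 0.074]
long_carton 0.44 403 214 [ 0.522 -0.267]
  rect [(0.41, [341, 158, 7, 11])]
tall_carton 0.78 362 129 [ 0.816 -0.142]
tall_carton 0.65 370 169 [ 0.676 -0.165]
tall_carton 0.51 345 201 [ 0.568 -0.077]
[... 939 characters left out ...]
 -0.051]
  rect [(0.71, [338, 168, 20, 18])]
dropper_bottle 0.64 270 215 [ 0.69  -0.088]
  rect [(0.73, [250, 134, 60, 33]), (0.71, [265, 201, 10, 22])]
long_carton 0.82 301 253 [0.687 0.066]
  rect [(0.9, [288, 236, 28, 25])]
tall_carton 0.7 221 222 [ 0.812 -0.145]
tall_carton 0.66 254 193 [ 0.684 -0.182]
tall_carton 0.63 304 200 [ 0.58  -0.073]
tall_carton 0.19 270 214 [ 0.687 -0.09 ]
  rect [(0.74, [291, 176, 25, 31]), (0.66, [210, 202, 23, 29]), (0.65, [243, 173, 26, 27])]
square_bottle 0.86 336 234 [0.575 0.071]
  rect [(0.74, [329, 216, 25, 23])]
beaker 0.86 449 350 [0.557 0.458]
  rect [(0.78, [437, 321, 44, 47])]
tip_box 0.72 239 122 [ 0.567 -0.489]
  rect [(0.65, [220, 98, 41, 35])]
```

View pics/top0.png

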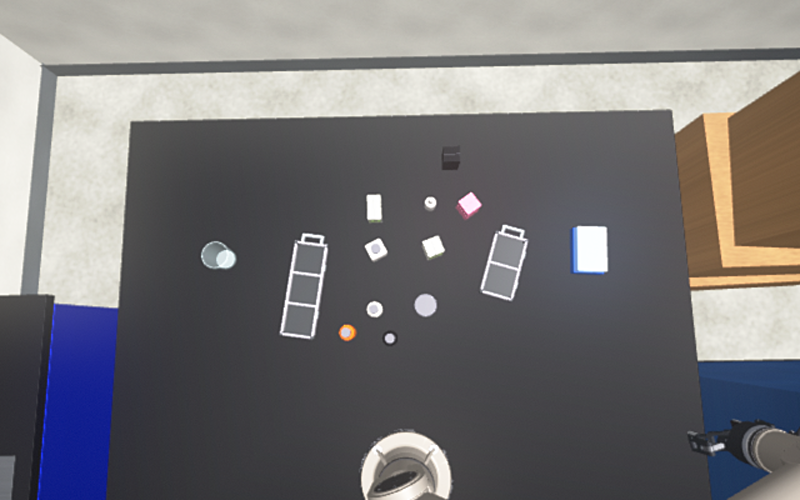

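View pics/scene0.png

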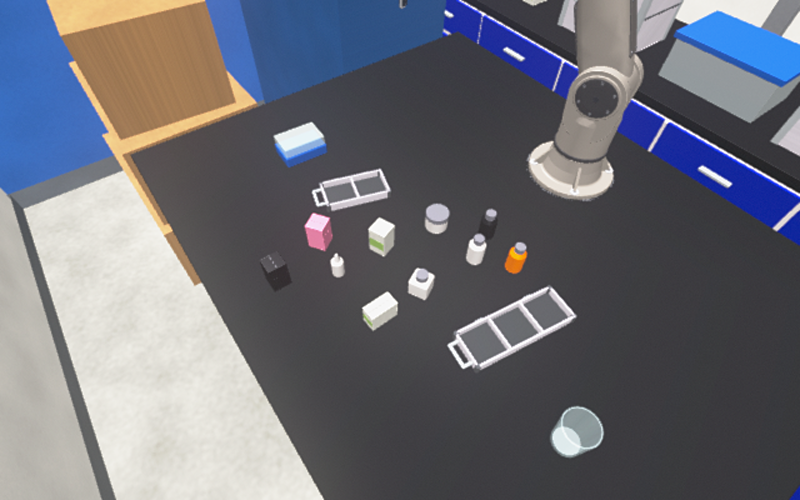

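The top view (800 px wide) shows the long case at about (305,287), the short case at (505,262), and stock between them. White tall bottle is at (375,309), jar at (425,305), tall carton at (432,246), dropper at (430,203), long carton at (374,207). The pink, black and orange ones are look-alikes. Next I refine the poses with silhouette fits in both cameras.

```bash
cat > fit.py <<'E'
from h import *
from scipy.optimize import minimize
from scipy.spatial.transform import Rotation as Ro
def cyl(r,z0,z1):
    a=np.linspace(0,2*np.pi,24,endpoint=False); return np.array([[r*np.cos(t),r*np.sin(t),z] for t in a for z in(z0,z1)])
def box(a,b,h): return np.array([[sx*a/2,sy*b/2,z] for sx in(-1,1) for sy in(-1,1) for z in(0,h)])
M={"tall_bottle":[cyl(.019,0,.052),np.vstack([cyl(.019,.052,.052),cyl(.012,.06,.06)]),cyl(.012,.058,.076)],
"jar":[cyl(.027,0,.034),cyl(.028,.034,.048)],
"dropper_bottle":[cyl(.014,0,.042),np.vstack([cyl(.014,.042,.042),cyl(.006,.05,.05)]),np.vstack([cyl(.006,.05,.05),cyl(.002,.066,.066)])],
"long_carton":[box(.064,.034,.048)],"tall_carton":[box(.042,.042,.072)],"square_bottle":[box(.044,.044,.046),cyl(.014,.046,.062)]}
S=8
def xf(P,p,z=0): 
    c,s=np.cos(p[2]),np.sin(p[2]); return P@np.array([[c,s,0],[-s,c,0],[0,0,1]])+[p[0],p[1],z]
def pix(c,P):
    q=P@c["R"].T+c["t"]; return np.c_[c["fx"]*q[:,0]/q[:,2]+c["cx"],c["fy"]*q[:,1]/q[:,2]+c["cy"]]
def render(c,m,p,roi,z):
    x0,y0,x1,y1=roi; im=np.zeros(((y1-y0)*S,(x1-x0)*S),np.uint8)
    for P in m:
        h=cv2.convexHull(((pix(c,xf(P,p,z))-[x0,y0]+.5)*S*16).astype(np.int32)); cv2.fillConvexPoly(im,h,255,shift=4)
    return cv2.resize(im,(x1-x0,y1-y0),interpolation=cv2.INTER_AREA)/255.
def fit(cams,name,p0,z=0,yaw=None):
    m=M[name]; rois=[];tg=[]
    for c in cams:
        q=np.vstack([pix(c,xf(P,p0,z)) for P in m]); r=np.r_[q.min(0)-5,q.max(0)+6].astype(int); rois.append(r)
        g=c["frame"][r[1]:r[3],r[0]:r[2]].max(2).astype(float); tg.append(np.clip((g-65)/70,0,1))
    cost=lambda p:sum(np.abs(t-render(c,m,p,r,z)).sum() for c,r,t in zip(cams,rois,tg))
    best=None
    for y in np.deg2rad([-60,-30,0,30,60]) if "carton" in name or "square" in name else [0]:
        x0=np.array([p0[0],p0[1],y]); sim=np.vstack([x0,x0+[.006,0,0],x0+[0,.006,0],x0+[0,0,.25]])
        o=minimize(cost,x0,method="Nelder-Mead",options=dict(initial_simplex=sim,xatol=2e-4,fatol=.05))
        if best is None or o.fun<best.fun: best=o
    return best
def caselines(L,xs):
    e=[(np.array([[-L/2+.002,y,.022],[L/2-.002,y,.022]])) for y in(-.04,.04)]+[np.array([[x,-.04,.022],[x,.04,.022]]) for x in(-L/2+.002,L/2-.002)]+[np.array([[x,-.04,.019],[x,.04,.019]]) for x in xs]
    t=np.linspace(0,1,60)[:,None]; return np.vstack([a[0]*(1-t)+a[1]*t for a in e])
C={"long_case":caselines(.244,[-.04,.04]),"short_case":caselines(.164,[0])}
def fitcase(cams,name,p0):
    P=C[name]
    def cost(p):
        s=0
        for c in cams:
            g=cv2.GaussianBlur(c["frame"].min(2).astype(np.float32),(0,0),.8); q=pix(c,xf(P,p)).astype(np.float32)
            s-=cv2.remap(g,q[:,:1],q[:,1:],cv2.INTER_LINEAR).mean()
        return s
    best=None
    for y in np.linspace(-.3,.3,5):
      for dx in (-.01,.01):
        x0=np.array([p0[0]+dx,p0[1],y]); o=minimize(cost,x0,method="Nelder-Mead",options=dict(initial_simplex=np.vstack([x0,x0+[.01,0,0],x0+[0,.01,0],x0+[0,0,.1]]),xatol=1e-4,fatol=.01))
        if best is None or o.fun<best.fun: best=o
    return best
E
cat > run1.py <<'E'
from fit import *
cams=[read_camera("top"),read_camera("scene")]
g={"tall_bottle":(.407,.07),"jar":(.43,-.051),"dropper_bottle":(.69,-.085),"long_carton":(.688,.07),"tall_carton":(.577,-.075),"square_bottle":(.574,.071)}
V=[c["frame"][:,:,::-1].copy() for c in cams]
for cs in (cams,cams[:1],cams[1:]):
    for n,p in g.items():
        o=fit(cs,n,(*p,0)); print(n,np.round(o.x,4),round(o.fun,1))
        if len(cs)==2:
            for c,v in zip(cams,V):
                for P in M[n]: cv2.polylines(v,[cv2.convexHull((pix(c,xf(P,o.x))*16).astype(np.int32))],True,(0,0,255),1,shift=4)
    for n,p in(("long_case",(.472,.26)),("short_case",(.52,-.264))):
        o=fitcase(cs,n,p); print(n,np.round(o.x,4),round(o.fun,1))
        if len(cs)==2:
            for c,v in zip(cams,V):
                for a in pix(c,xf(C[n],o.x))[::4]: cv2.circle(v,(a*16).astype(int),8,(0,0,255),-1,shift=4)
cv2.imwrite("pics/fit.png",np.hstack([cv2.resize(V[0][140:290,210:430],None,fx=1.8,fy=1.8*2),cv2.resize(V[1][120:310,230:480],None,fx=1.6,fy=2.84)])[:600,:800])
s=state();R=Ro.from_quat(s["tool_rot"]).as_matrix();print(np.round(R,3).tolist())
E
python3 run1.py
```

```text
tall_bottle [0.4177 0.0707 0.1412] 209.3
jar [ 0.4259 -0.0589  0.3235] 299.0
dropper_bottle [ 0.6929 -0.0785 -0.3417] 272.6
long_carton [0.682  0.0698 0.0225] 382.1
tall_carton [ 0.5728 -0.081   0.3266] 404.3
square_bottle [ 0.5709  0.0648 -1.0988] 345.8
long_case [ 0.4741  0.2551 -0.1468] -439.4
short_case [ 0.5269 -0.2636 -0.2984] -429.5
tall_bottle [ 0.4186  0.0737 -0.2937] 106.4
jar [ 0.4263 -0.0566  0.2999] 176.2
dropper_bottle [ 0.6959 -0.0765 -0.4783] 132.7
long_carton [ 0.6849  0.073  -0.0701] 148.4
tall_carton [ 0.5749 -0.0792  0.3772] 176.9
square_bottle [ 0.5731  0.0686 -1.0464] 122.2
long_case [ 0.474  0.256 -0.148] -214.6
short_case [ 0.5267 -0.2632 -0.2986] -215.5
tall_bottle [0.4169 0.0696 0.1241] 94.5
jar [ 0.4251 -0.0601  0.4692] 114.3
dropper_bottle [ 0.6918 -0.0806 -0.1994] 134.8
long_carton [ 0.681   0.0683 -0.019 ] 217.7
tall_carton [ 0.571  -0.0835  0.2535] 215.0
square_bottle [ 0.5703  0.0639 -1.1147] 197.7
long_case [ 0.4741  0.2543 -0.1481] -226.5
short_case [ 0.5269 -0.2646 -0.2996] -214.8
[[-0.0, 0.228, -0.974], [-0.0, -0.974, -0.228], [-1.0, 0.0, 0.0]]
```

View pics/fit.png

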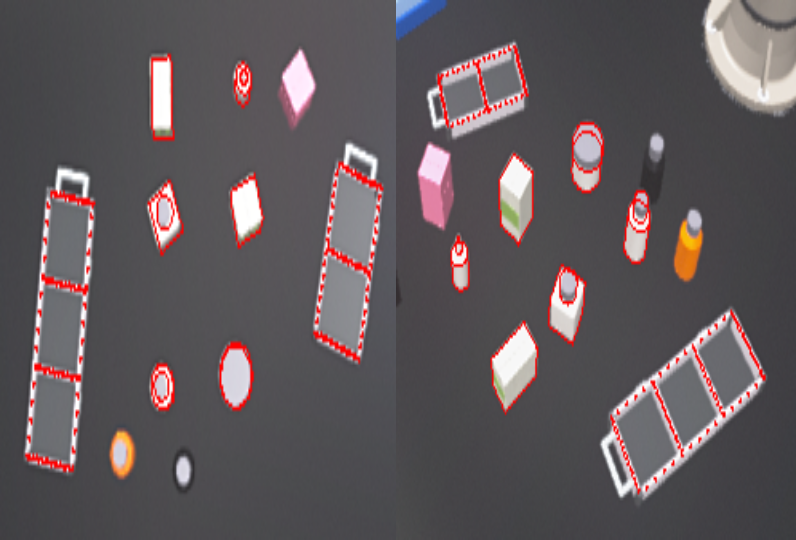

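Overlays on both cases lie on the rims. The object fits are biased by the threshold (the jar outline sits too high), so I'm fixing the background level.

```bash
sed -i 's#tg.append(.*#b=np.percentile(g,20); tg.append(np.clip((g-b-12)/50,0,1))#' fit.py
sed -i 's/.astype(float); b=/.astype(float); b=/; s/pics\/fit.png/pics\/fit2.png/' fit.py run1.py; python3 run1.py
```

```text
tall_bottle [0.4177 0.0704 0.1249] 52.3
jar [ 0.426  -0.0585  0.2826] 62.0
dropper_bottle [ 0.6934 -0.078   0.1464] 68.6
long_carton [0.6817 0.0696 0.0355] 98.3
tall_carton [ 0.5723 -0.0812  0.3585] 70.7
square_bottle [0.5714 0.0654 0.5113] 78.1
long_case [ 0.474   0.2552 -0.1471] -439.4
short_case [ 0.5269 -0.2636 -0.2985] -429.6
tall_bottle [ 0.4191  0.0733 -0.0098] 15.5
jar [ 0.4266 -0.0564  0.2337] 14.9
dropper_bottle [ 0.6955 -0.0762 -0.5068] 7.5
long_carton [ 0.6847  0.0726 -0.007 ] 24.0
tall_carton [ 0.5751 -0.0795 -1.2079] 12.7
square_bottle [ 0.5731  0.0691 -1.0886] 15.4
long_case [ 0.474  0.256 -0.148] -214.5
short_case [ 0.5267 -0.2632 -0.2981] -215.6
tall_bottle [0.4168 0.0694 0.0771] 16.6
jar [ 0.425  -0.0603  0.3369] 19.4
dropper_bottle [ 0.6923 -0.0802  0.0661] 37.7
long_carton [0.6808 0.0679 0.0234] 28.5
tall_carton [ 0.5711 -0.0828  0.3515] 19.7
square_bottle [0.5702 0.0637 0.4988] 21.8
long_case [ 0.4741  0.2543 -0.1479] -226.6
short_case [ 0.5269 -0.2646 -0.2982] -214.8
[[0.0, 0.228, -0.974], [-0.0, -0.974, -0.228], [-1.0, 0.0, -0.0]]
```

View pics/fit2.png

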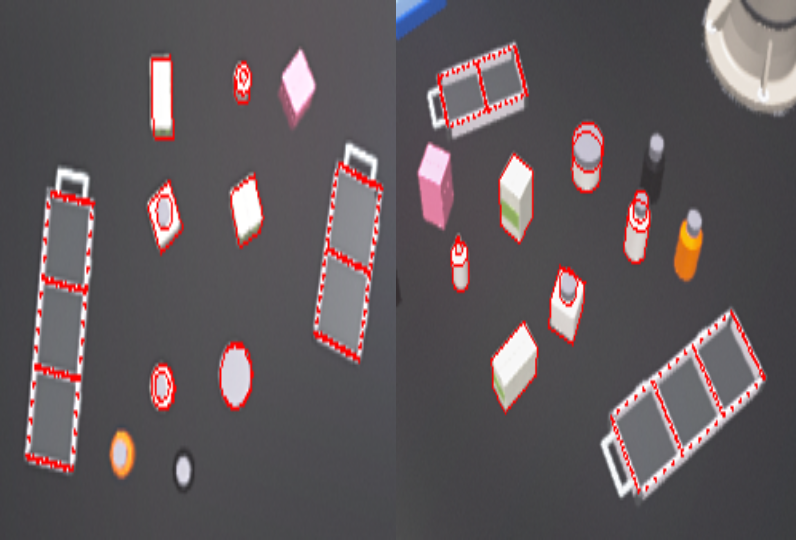

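Outlines now match within about 2 mm and both cases are consistent. Setting up a planner for the moves.

```bash
cat > plan.py <<'E'
from h import *
from scipy.spatial.transform import Rotation as Ro
def cur():
    s=state();R=Ro.from_quat(s["tool_rot"]).as_matrix();return np.r_[s["eef_pos"],np.arctan2(R[0,1],-R[1,1])],s
def plan(groups,p=None):
    """groups: list of calls, each a list of targets (x,y,z,theta)."""
    if p is None:
        p,s=cur(); print("t",round(s["time"],2),"pose",np.round(p,4),"w",round(s["width"],3),"tilt",np.round(Ro.from_quat(s["tool_rot"]).as_matrix()[2],3))
    for g in groups:
        st,ct=np.sin(p[3]),np.cos(p[3])
        for q in g:
            d=np.array(q[:3])-p[:3]; dt=q[3]-p[3]
            tr=np.array([-d[2],d[0]*st-d[1]*ct,-d[0]*ct-d[1]*st])/.75
            print("  ",np.round(tr,3).tolist(),"rx",round(-dt/.5,3),"rows>=",int(np.ceil(max(np.linalg.norm(d)/.05,abs(dt)/.1499))))
        print("--"); p=np.array(g[-1],float)
def job(o,th,tgt,thp,g=.194,hov=.33,lift=.315):
    """pick at o with yaw th and place at tgt with yaw thp"""
    x,y=o;X,Y=tgt
    plan([[(x,y,hov,th)],[(x,y,g,th)],[(x,y,lift,th),(X,Y,lift,thp)],[(X,Y,g+.005,thp)],[(X,Y,hov,thp)]])
E
python3 -c "
from plan import *
job((.573,-.081),.36,(.565,-.2754),-.1)"
```

```text
t 2.3 pose [ 0.1481 -0.6329  0.4047  0.2299] w 0.998 tilt [-1.  0. -0.]
   [0.1, -0.587, -0.719] rx -0.26 rows>= 15
--
   [0.181, 0.0, -0.0] rx -0.0 rows>= 3
--
   [-0.161, 0.0, -0.0] rx -0.0 rows>= 3
   [-0.161, 0.239, 0.101] rx 0.92 rows>= 5
--
   [0.155, -0.0, 0.0] rx -0.0 rows>= 3
--
   [-0.175, -0.0, 0.0] rx -0.0 rows>= 3
--
```

Emit:
apply_moves(series=[{"translation": [0, -0.29, -0.36], "rot": [-0.13, 0, 0]}, {"translation": [0, -0.29, -0.36], "rot": [-0.13, 0, 0]}, {"translation": [0, -0.29, -0.36], "rot": [-0.13, 0, 0]}, {"translation": [0, -0.29, -0.36], "rot": [-0.13, 0, 0]}, {"translation": [0, -0.29, -0.36], "rot": [-0.13, 0, 0]}, {"translation": [0, -0.29, -0.36], "rot": [-0.13, 0, 0]}, {"translation": [0, -0.29, -0.36], "rot": [-0.13, 0, 0]}, {"translation": [0, -0.29, -0.36], "rot": [-0.13, 0, 0]}], gripper=1, force=40)

```text
time: 3.1
eef_pos: [0.3663, -0.3535, 0.4052]
tool_rot: [0.7, 0.109, -0.698, 0.108]
force: [-0.3, -0.9, 0.4]
width: 1.001
```

```bash
python3 -c "
from plan import *
job((.573,-.081),.36,(.565,-.2754),-.1)"
```

```text
t 3.1 pose [ 0.3663 -0.3535  0.4052  0.3072] w 1.001 tilt [-1.    -0.001 -0.004]
   [0.1, -0.263, -0.373] rx -0.106 rows>= 8
--
   [0.181, 0.0, -0.0] rx -0.0 rows>= 3
--
   [-0.161, 0.0, -0.0] rx -0.0 rows>= 3
   [-0.161, 0.239, 0.101] rx 0.92 rows>= 5
--
   [0.155, -0.0, 0.0] rx -0.0 rows>= 3
--
   [-0.175, -0.0, 0.0] rx -0.0 rows>= 3
--
```

Emit:
apply_moves(series=[{"translation": [0.05, -0.263, -0.373], "rot": [-0.106, 0, 0]}, {"translation": [0.05, -0.263, -0.373], "rot": [-0.106, 0, 0]}, {"translation": [0.05, -0.263, -0.373], "rot": [-0.106, 0, 0]}, {"translation": [0.05, -0.263, -0.373], "rot": [-0.106, 0, 0]}, {"translation": [0.1, -0.263, -0.373], "rot": [-0.106, 0, 0]}, {"translation": [0.1, -0.263, -0.373], "rot": [-0.106, 0, 0]}, {"translation": [0.1, -0.263, -0.373], "rot": [-0.106, 0, 0]}, {"translation": [0.1, -0.263, -0.373], "rot": [-0.106, 0, 0]}])

```text
time: 3.9
eef_pos: [0.5739, -0.0829, 0.3276]
tool_rot: [0.696, 0.128, -0.696, 0.124]
force: [-0.1, 0.8, 0.4]
width: 1.001
```

```bash
python3 -c "
from plan import *
job((.573,-.081),.36,(.565,-.2754),-.1)"
```

```text
t 3.9 pose [ 0.5739 -0.0829  0.3276  0.3578] w 1.001 tilt [-1.    -0.005 -0.001]
   [-0.003, -0.003, 0.0] rx -0.004 rows>= 1
--
   [0.181, 0.0, -0.0] rx -0.0 rows>= 3
--
   [-0.161, 0.0, -0.0] rx -0.0 rows>= 3
   [-0.161, 0.239, 0.101] rx 0.92 rows>= 5
--
   [0.155, -0.0, 0.0] rx -0.0 rows>= 3
--
   [-0.175, -0.0, 0.0] rx -0.0 rows>= 3
--
```

Emit:
apply_moves(series=[{"translation": [0.05, -0.003, 0], "rot": [0, 0, 0]}, {"translation": [0.1, -0.003, 0], "rot": [0, 0, 0]}, {"translation": [0.15, -0.003, 0], "rot": [0, 0, 0]}, {"translation": [0.178, -0.003, 0], "rot": [0, 0, 0]}, {"translation": [0.178, -0.003, 0], "rot": [0, 0, 0]}, {"translation": [0.178, -0.003, 0], "rot": [0, 0, 0]}, {"translation": [0.178, -0.003, 0], "rot": [0, 0, 0]}, {"translation": [0.178, -0.003, 0], "rot": [0, 0, 0]}])

```text
time: 4.7
eef_pos: [0.5719, -0.0877, 0.198]
tool_rot: [0.698, 0.122, -0.695, 0.123]
force: [-0.3, 0.3, -0.3]
width: 0.999
```

Emit:
apply_moves(series=[{"translation": [0, 0, 0], "rot": [0, 0, 0]}, {"translation": [0, 0, 0], "rot": [0, 0, 0]}, {"translation": [0, 0, 0], "rot": [0, 0, 0]}, {"translation": [0, 0, 0], "rot": [0, 0, 0]}, {"translation": [0, 0, 0], "rot": [0, 0, 0]}, {"translation": [0, 0, 0], "rot": [0, 0, 0]}, {"translation": [0, 0, 0], "rot": [0, 0, 0]}, {"translation": [0, 0, 0], "rot": [0, 0, 0]}], gripper=-1, force=40)

```text
time: 5.5
eef_pos: [0.5713, -0.0873, 0.1967]
tool_rot: [0.697, 0.122, -0.696, 0.122]
force: [0.1, 0.9, 5.6]
width: 0.487
```

```bash
python3 -c "
from plan import *
job((.573,-.081),.36,(.565,-.2754),-.1)
save(read_camera('scene'),'g1.png',(200,80,440,260),3)"
```

```text
t 5.5 pose [ 0.5713 -0.0873  0.1967  0.3481] w 0.487 tilt [-1.     0.    -0.001]
   [-0.178, -0.007, -0.005] rx -0.024 rows>= 3
--
   [0.181, 0.0, -0.0] rx -0.0 rows>= 3
--
   [-0.161, 0.0, -0.0] rx -0.0 rows>= 3
   [-0.161, 0.239, 0.101] rx 0.92 rows>= 5
--
   [0.155, -0.0, 0.0] rx -0.0 rows>= 3
--
   [-0.175, -0.0, 0.0] rx -0.0 rows>= 3
--
```

View pics/g1.png

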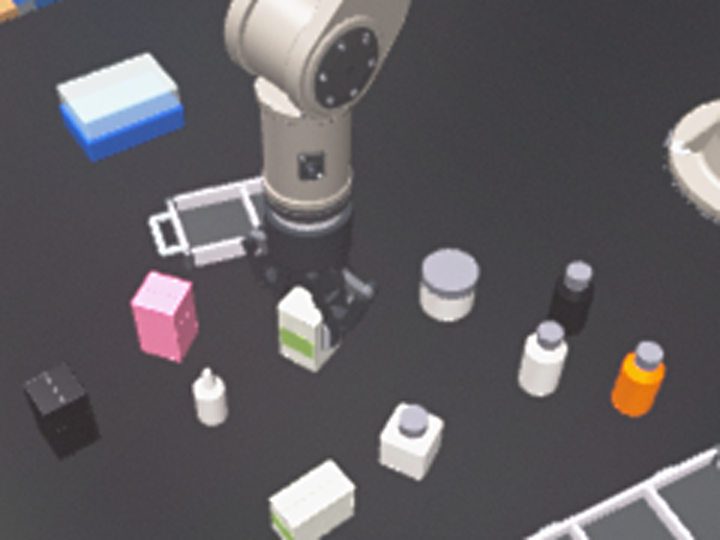

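The gripper is closed on the white tall carton (41 mm opening), near pixel (305,330).

Emit:
apply_moves(series=[{"translation": [-0.06, 0, 0], "rot": [0, 0, 0]}, {"translation": [-0.12, 0, 0], "rot": [0, 0, 0]}, {"translation": [-0.158, 0, 0], "rot": [0, 0, 0]}, {"translation": [-0.158, 0.055, 0.022], "rot": [0.2, 0, 0]}, {"translation": [-0.158, 0.11, 0.045], "rot": [0.45, 0, 0]}, {"translation": [-0.158, 0.17, 0.07], "rot": [0.7, 0, 0]}, {"translation": [-0.158, 0.233, 0.093], "rot": [0.9, 0, 0]}, {"translation": [-0.158, 0.233, 0.093], "rot": [0.9, 0, 0]}])

```text
time: 6.35
eef_pos: [0.562, -0.2855, 0.3138]
tool_rot: [-0.705, 0.044, 0.707, 0.039]
force: [-1.8, 0.1, -0.4]
width: 0.484
```

Emit:
apply_moves(series=[{"translation": [0, 0, 0], "rot": [0, 0, 0]}, {"translation": [0, 0, 0], "rot": [0, 0, 0]}, {"translation": [0, 0, 0], "rot": [0, 0, 0]}, {"translation": [0, 0, 0], "rot": [0, 0, 0]}, {"translation": [0, 0, 0], "rot": [0, 0, 0]}, {"translation": [0, 0, 0], "rot": [0, 0, 0]}, {"translation": [0, 0, 0], "rot": [0, 0, 0]}, {"translation": [0, 0, 0], "rot": [0, 0, 0]}])

```text
time: 7.15
eef_pos: [0.565, -0.2755, 0.3147]
tool_rot: [0.706, -0.036, -0.706, -0.036]
force: [0.1, -0.9, -1.3]
width: 0.494
```

```bash
python3 -c "
from plan import *
plan([[(.565,-.2754,.2018,-.1)],[(.565,-.2754,.32,-.1)]])
save(read_camera('scene'),'g2.png',(200,80,440,260),3)"
```

```text
t 7.15 pose [ 0.565  -0.2755  0.3147 -0.102 ] w 0.494 tilt [-1.  0. -0.]
   [0.151, -0.0, 0.0] rx -0.004 rows>= 3
--
   [-0.158, -0.0, 0.0] rx -0.0 rows>= 3
--
```

View pics/g2.png

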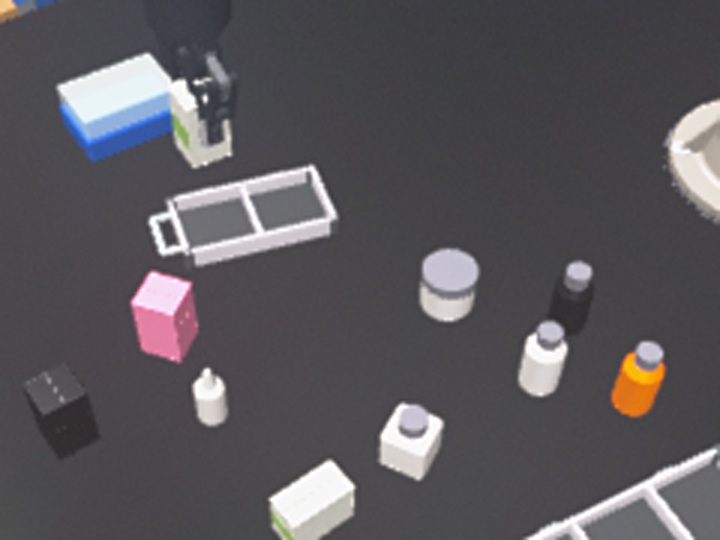

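The carton is held upright at crop pixel (203,120) above the short case. Lowering, releasing, then rising toward the dropper.

Emit:
apply_moves(series=[{"translation": [0.05, 0, 0], "rot": [0, 0, 0]}, {"translation": [0.1, 0, 0], "rot": [0, 0, 0]}, {"translation": [0.13, 0, 0], "rot": [0, 0, 0]}, {"translation": [0.14, 0, 0], "rot": [0, 0, 0]}, {"translation": [0.147, 0, 0], "rot": [0, 0, 0]}, {"translation": [0.151, 0, 0], "rot": [0, 0, 0]}, {"translation": [0.151, 0, 0], "rot": [0, 0, 0]}, {"translation": [0.151, 0, 0], "rot": [0, 0, 0]}])

```text
time: 8.0
eef_pos: [0.5656, -0.2758, 0.2027]
tool_rot: [0.707, -0.036, -0.705, -0.036]
force: [-0.0, -0.5, -1.4]
width: 0.486
```

Emit:
apply_moves(series=[{"translation": [0, 0, 0], "rot": [0, 0, 0]}, {"translation": [0, 0, 0], "rot": [0, 0, 0]}, {"translation": [0, 0, 0], "rot": [0, 0, 0]}, {"translation": [0, 0, 0], "rot": [0, 0, 0]}, {"translation": [0, 0, 0], "rot": [0, 0, 0]}, {"translation": [0, 0, 0], "rot": [0, 0, 0]}, {"translation": [0, 0, 0], "rot": [0, 0, 0]}, {"translation": [0, 0, 0], "rot": [0, 0, 0]}], gripper=0.4)

```text
time: 8.8
eef_pos: [0.565, -0.2755, 0.2014]
tool_rot: [-0.706, 0.036, 0.706, 0.036]
force: [0.4, -0.3, -0.2]
width: 0.698
```

Emit:
apply_moves(series=[{"translation": [-0.03, 0, 0], "rot": [0, 0, 0]}, {"translation": [-0.08, 0, 0], "rot": [0, 0, 0]}, {"translation": [-0.13, 0, 0], "rot": [0, 0, 0]}, {"translation": [-0.17, 0, 0], "rot": [0, 0, 0]}, {"translation": [-0.17, 0, 0], "rot": [0, 0, 0]}, {"translation": [-0.17, 0, 0], "rot": [0, 0, 0]}, {"translation": [-0.17, 0, 0], "rot": [0, 0, 0]}, {"translation": [-0.17, 0, 0], "rot": [0, 0, 0]}])

```text
time: 9.6
eef_pos: [0.5645, -0.2754, 0.3272]
tool_rot: [-0.705, 0.036, 0.707, 0.036]
force: [0.7, -0.3, -0.4]
width: 0.7
```

```bash
python3 -c "
from plan import *
job((.6935,-.078),0,(.4888,-.2519),-.298,g=.188)
save(read_camera('scene'),'g3.png',(200,80,440,260),3)"
```

```text
t 9.6 pose [ 0.5645 -0.2754  0.3272 -0.1021] w 0.7 tilt [-1.    -0.001  0.003]
   [-0.004, -0.279, -0.144] rx -0.204 rows>= 5
--
   [0.189, 0.0, -0.0] rx -0.0 rows>= 3
--
   [-0.169, 0.0, -0.0] rx -0.0 rows>= 3
   [-0.169, 0.232, 0.273] rx 0.596 rows>= 6
--
   [0.163, -0.0, 0.0] rx -0.0 rows>= 3
--
   [-0.183, -0.0, 0.0] rx -0.0 rows>= 3
--
```

View pics/g3.png

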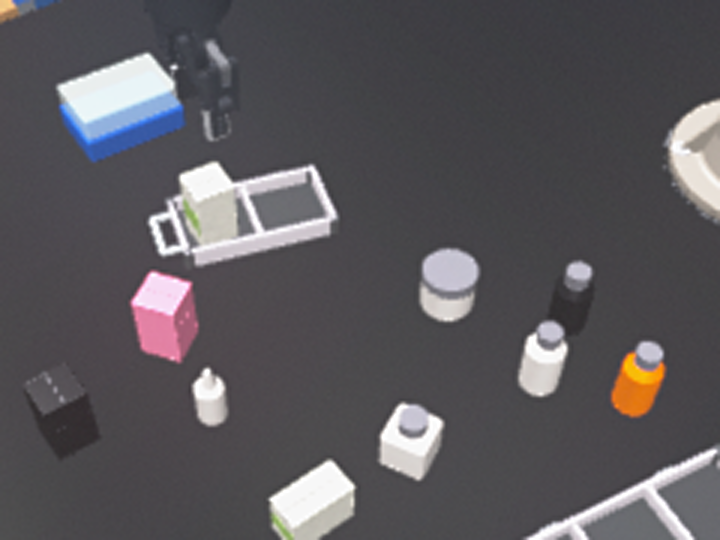

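The tall carton stands upright in the handle-end compartment (crop 208,205). Now the dropper bottle.

Emit:
apply_moves(series=[{"translation": [0, -0.06, -0.03], "rot": [-0.05, 0, 0]}, {"translation": [0, -0.12, -0.06], "rot": [-0.1, 0, 0]}, {"translation": [0, -0.18, -0.09], "rot": [-0.15, 0, 0]}, {"translation": [0, -0.23, -0.12], "rot": [-0.2, 0, 0]}, {"translation": [-0.004, -0.279, -0.144], "rot": [-0.204, 0, 0]}, {"translation": [-0.004, -0.279, -0.144], "rot": [-0.204, 0, 0]}, {"translation": [-0.004, -0.279, -0.144], "rot": [-0.204, 0, 0]}, {"translation": [-0.004, -0.279, -0.144], "rot": [-0.204, 0, 0]}], gripper=0.2)

```text
time: 10.45
eef_pos: [0.6932, -0.0801, 0.331]
tool_rot: [-0.706, 0.001, 0.708, 0.0]
force: [0.0, -0.8, 0.0]
width: 0.601
```

Emit:
apply_moves(series=[{"translation": [0, 0, 0], "rot": [0, 0, 0]}, {"translation": [0.05, 0, 0], "rot": [0, 0, 0]}, {"translation": [0.1, 0, 0], "rot": [0, 0, 0]}, {"translation": [0.15, 0, 0], "rot": [0, 0, 0]}, {"translation": [0.189, 0, 0], "rot": [0, 0, 0]}, {"translation": [0.189, 0, 0], "rot": [0, 0, 0]}, {"translation": [0.189, 0, 0], "rot": [0, 0, 0]}, {"translation": [0.189, 0, 0], "rot": [0, 0, 0]}])

```text
time: 11.25
eef_pos: [0.6948, -0.0791, 0.1927]
tool_rot: [0.709, -0.001, -0.706, -0.0]
force: [-0.4, -1.1, 0.6]
width: 0.599
```

Emit:
apply_moves(series=[{"translation": [0, 0, 0], "rot": [0, 0, 0]}, {"translation": [0, 0, 0], "rot": [0, 0, 0]}, {"translation": [0, 0, 0], "rot": [0, 0, 0]}, {"translation": [0, 0, 0], "rot": [0, 0, 0]}, {"translation": [0, 0, 0], "rot": [0, 0, 0]}, {"translation": [0, 0, 0], "rot": [0, 0, 0]}, {"translation": [0, 0, 0], "rot": [0, 0, 0]}, {"translation": [0, 0, 0], "rot": [0, 0, 0]}], gripper=-1)

```text
time: 12.05
eef_pos: [0.6947, -0.0784, 0.1924]
tool_rot: [0.708, -0.0, -0.706, 0.0]
force: [-0.7, -0.4, 8.1]
width: 0.309
```

```bash
python3 -c "
from plan import *
plan([[(.6935,-.078,.315,0),(.4888,-.2519,.315,-.298)]])"
```

```text
t 12.05 pose [ 6.947e-01 -7.840e-02  1.924e-01 -1.000e-04] w 0.309 tilt [-1.     0.001 -0.003]
   [-0.163, -0.001, 0.002] rx -0.0 rows>= 3
   [-0.163, 0.231, 0.275] rx 0.596 rows>= 6
--
```

Emit:
apply_moves(series=[{"translation": [-0.06, 0, 0], "rot": [0, 0, 0]}, {"translation": [-0.12, 0, 0], "rot": [0, 0, 0]}, {"translation": [-0.163, 0.02, 0.025], "rot": [0.1, 0, 0]}, {"translation": [-0.163, 0.06, 0.07], "rot": [0.2, 0, 0]}, {"translation": [-0.163, 0.1, 0.12], "rot": [0.3, 0, 0]}, {"translation": [-0.163, 0.14, 0.17], "rot": [0.4, 0, 0]}, {"translation": [-0.163, 0.18, 0.22], "rot": [0.5, 0, 0]}, {"translation": [-0.163, 0.231, 0.26], "rot": [0.596, 0, 0]}])

```text
time: 12.85
eef_pos: [0.4966, -0.2515, 0.3127]
tool_rot: [-0.699, 0.105, 0.699, 0.105]
force: [0.8, -0.8, 0.1]
width: 0.314
```

Emit:
apply_moves(series=[{"translation": [0, 0, 0], "rot": [0, 0, 0]}, {"translation": [0, 0, 0], "rot": [0, 0, 0]}, {"translation": [0, 0, 0], "rot": [0, 0, 0]}, {"translation": [0, 0, 0], "rot": [0, 0, 0]}, {"translation": [0, 0, 0], "rot": [0, 0, 0]}, {"translation": [0, 0, 0], "rot": [0, 0, 0]}, {"translation": [0, 0, 0], "rot": [0, 0, 0]}, {"translation": [0, 0, 0], "rot": [0, 0, 0]}])

```text
time: 13.65
eef_pos: [0.4989, -0.2515, 0.3124]
tool_rot: [-0.699, 0.105, 0.699, 0.105]
force: [0.3, 0.7, 0.3]
width: 0.307
```

```bash
python3 -c "
from plan import *
plan([[(.4888,-.2519,.1974,-.298)]])
save(read_camera('scene'),'g4.png',(200,80,440,260),3)"
```

```text
t 13.65 pose [ 0.4989 -0.2515  0.3124 -0.2978] w 0.307 tilt [-1.  0. -0.]
   [0.153, 0.005, 0.013] rx 0.0 rows>= 3
--
```

View pics/g4.png

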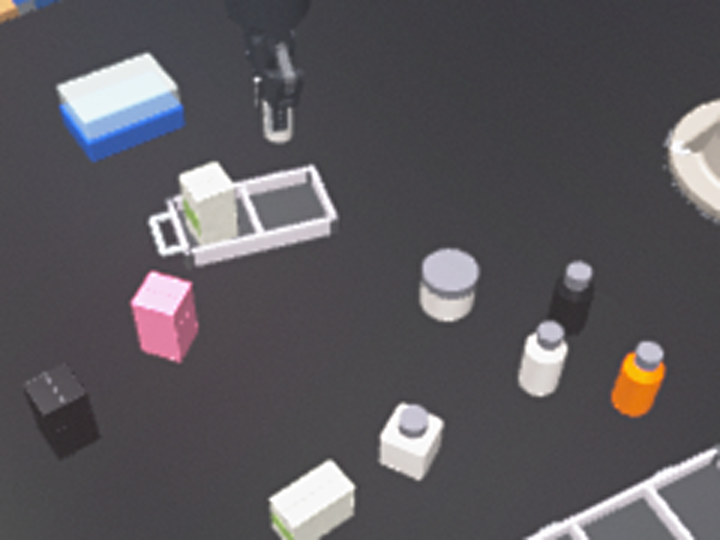

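The dropper is held at crop (278,120). Lowering it into the other compartment.

Emit:
apply_moves(series=[{"translation": [0.04, 0.005, 0.013], "rot": [0, 0, 0]}, {"translation": [0.09, 0.005, 0.013], "rot": [0, 0, 0]}, {"translation": [0.13, 0.005, 0.013], "rot": [0, 0, 0]}, {"translation": [0.143, 0.005, 0.013], "rot": [0, 0, 0]}, {"translation": [0.149, 0.005, 0.013], "rot": [0, 0, 0]}, {"translation": [0.153, 0.005, 0.013], "rot": [0, 0, 0]}, {"translation": [0.153, 0.005, 0.013], "rot": [0, 0, 0]}, {"translation": [0.153, 0.005, 0.013], "rot": [0, 0, 0]}])

```text
time: 14.5
eef_pos: [0.489, -0.2526, 0.1989]
tool_rot: [0.7, -0.105, -0.698, -0.105]
force: [0.7, 0.4, 0.8]
width: 0.306
```

Emit:
apply_moves(series=[{"translation": [0, 0, 0], "rot": [0, 0, 0]}, {"translation": [0, 0, 0], "rot": [0, 0, 0]}, {"translation": [0, 0, 0], "rot": [0, 0, 0]}, {"translation": [0, 0, 0], "rot": [0, 0, 0]}, {"translation": [0, 0, 0], "rot": [0, 0, 0]}, {"translation": [0, 0, 0], "rot": [0, 0, 0]}, {"translation": [0, 0, 0], "rot": [0, 0, 0]}, {"translation": [0, 0, 0], "rot": [0, 0, 0]}], gripper=0.1)

```text
time: 15.3
eef_pos: [0.4883, -0.2524, 0.1977]
tool_rot: [0.699, -0.105, -0.699, -0.105]
force: [-0.5, 0.3, -0.5]
width: 0.553
```

Emit:
apply_moves(series=[{"translation": [-0.03, 0, 0], "rot": [0, 0, 0]}, {"translation": [-0.08, 0, 0], "rot": [0, 0, 0]}, {"translation": [-0.13, 0, 0], "rot": [0, 0, 0]}, {"translation": [-0.17, 0, 0], "rot": [0, 0, 0]}, {"translation": [-0.17, 0, 0], "rot": [0, 0, 0]}, {"translation": [-0.17, 0, 0], "rot": [0, 0, 0]}, {"translation": [-0.17, 0, 0], "rot": [0, 0, 0]}, {"translation": [-0.17, 0, 0], "rot": [0, 0, 0]}])

```text
time: 16.1
eef_pos: [0.4878, -0.2521, 0.3236]
tool_rot: [-0.698, 0.105, 0.7, 0.105]
force: [-0.0, -0.3, 0.0]
width: 0.554
```

```bash
python3 -c "
from plan import *
job((.426,-.0585),-.1,(.474,.2552),-.147,g=.193)"
```

```text
t 16.1 pose [ 0.4878 -0.2521  0.3236 -0.2981] w 0.554 tilt [-1.    -0.     0.003]
   [-0.008, -0.223, 0.155] rx -0.396 rows>= 5
--
   [0.183, -0.0, 0.0] rx -0.0 rows>= 3
--
   [-0.163, -0.0, 0.0] rx -0.0 rows>= 3
   [-0.163, -0.423, -0.022] rx 0.094 rows>= 7
--
   [0.156, -0.0, 0.0] rx -0.0 rows>= 3
--
   [-0.176, -0.0, 0.0] rx -0.0 rows>= 3
--
```

Emit:
apply_moves(series=[{"translation": [0, -0.045, 0.03], "rot": [-0.08, 0, 0]}, {"translation": [0, -0.09, 0.06], "rot": [-0.16, 0, 0]}, {"translation": [0, -0.135, 0.09], "rot": [-0.24, 0, 0]}, {"translation": [0, -0.18, 0.12], "rot": [-0.32, 0, 0]}, {"translation": [-0.005, -0.223, 0.155], "rot": [-0.396, 0, 0]}, {"translation": [-0.005, -0.223, 0.155], "rot": [-0.396, 0, 0]}, {"translation": [-0.005, -0.223, 0.155], "rot": [-0.396, 0, 0]}, {"translation": [-0.005, -0.223, 0.155], "rot": [-0.396, 0, 0]}], gripper=1)

```text
time: 16.9
eef_pos: [0.4265, -0.0592, 0.3285]
tool_rot: [-0.706, 0.036, 0.706, 0.036]
force: [-0.3, -1.1, 0.1]
width: 0.998
```

Emit:
apply_moves(series=[{"translation": [0, 0, 0], "rot": [0, 0, 0]}, {"translation": [0, 0, 0], "rot": [0, 0, 0]}, {"translation": [0.06, 0, 0], "rot": [0, 0, 0]}, {"translation": [0.12, 0, 0], "rot": [0, 0, 0]}, {"translation": [0.181, 0, 0], "rot": [0, 0, 0]}, {"translation": [0.181, 0, 0], "rot": [0, 0, 0]}, {"translation": [0.181, 0, 0], "rot": [0, 0, 0]}, {"translation": [0.181, 0, 0], "rot": [0, 0, 0]}])

```text
time: 17.7
eef_pos: [0.4278, -0.0586, 0.1953]
tool_rot: [0.708, -0.036, -0.705, -0.035]
force: [0.6, -0.4, 0.2]
width: 1.001
```

Emit:
apply_moves(series=[{"translation": [0, 0, 0], "rot": [0, 0, 0]}, {"translation": [0, 0, 0], "rot": [0, 0, 0]}, {"translation": [0, 0, 0], "rot": [0, 0, 0]}, {"translation": [0, 0, 0], "rot": [0, 0, 0]}, {"translation": [0, 0, 0], "rot": [0, 0, 0]}, {"translation": [0, 0, 0], "rot": [0, 0, 0]}, {"translation": [0, 0, 0], "rot": [0, 0, 0]}, {"translation": [0, 0, 0], "rot": [0, 0, 0]}], gripper=-1)

```text
time: 18.5
eef_pos: [0.4272, -0.0584, 0.1951]
tool_rot: [0.707, -0.036, -0.705, -0.035]
force: [-2.6, 0.7, 11.1]
width: 0.623
```

```bash
python3 -c "
from plan import *
plan([[(.426,-.0585,.315,-.1),(.474,.2552,.315,-.147)]])
save(read_camera('scene'),'g5.png',(220,100,460,280),3)"
```

```text
t 18.5 pose [ 0.4272 -0.0584  0.1951 -0.1003] w 0.623 tilt [-1.     0.001 -0.003]
   [-0.16, 0.0, 0.002] rx -0.001 rows>= 3
   [-0.16, -0.422, -0.02] rx 0.093 rows>= 7
--
```

View pics/g5.png

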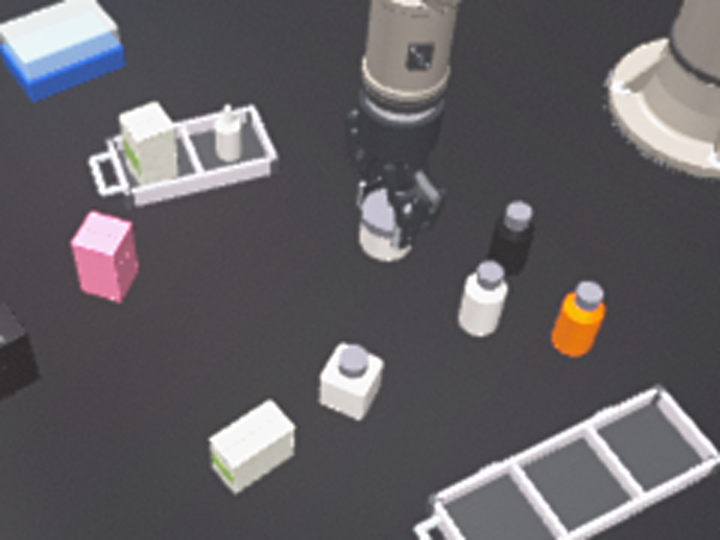

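Dropper stands in the short case (crop 228,135). The jar is gripped at 53 mm opening. Lifting and carrying it to the middle compartment.

Emit:
apply_moves(series=[{"translation": [-0.03, 0, 0], "rot": [0, 0, 0]}, {"translation": [-0.08, 0, 0], "rot": [0, 0, 0]}, {"translation": [-0.13, 0, 0], "rot": [0, 0, 0]}, {"translation": [-0.16, 0, 0], "rot": [0, 0, 0]}, {"translation": [-0.16, -0.05, 0], "rot": [0.02, 0, 0]}, {"translation": [-0.16, -0.1, 0], "rot": [0.04, 0, 0]}, {"translation": [-0.16, -0.15, -0.01], "rot": [0.06, 0, 0]}, {"translation": [-0.16, -0.2, -0.01], "rot": [0.09, 0, 0]}])

```text
time: 19.35
eef_pos: [0.4493, 0.0914, 0.3143]
tool_rot: [0.706, -0.052, -0.704, -0.052]
force: [0.3, 0.1, -1.8]
width: 0.633
```

Emit:
apply_moves(series=[{"translation": [0, -0.05, 0], "rot": [0, 0, 0]}, {"translation": [0, -0.1, 0], "rot": [0, 0, 0]}, {"translation": [0, -0.16, 0], "rot": [0, 0, 0]}, {"translation": [0, -0.2, -0.02], "rot": [0, 0, 0]}, {"translation": [0, -0.22, -0.02], "rot": [0, 0, 0]}, {"translation": [0, -0.22, -0.02], "rot": [0, 0, 0]}, {"translation": [0, -0.22, -0.02], "rot": [0, 0, 0]}, {"translation": [0, -0.22, -0.02], "rot": [0, 0, 0]}])

```text
time: 20.15
eef_pos: [0.4873, 0.2493, 0.313]
tool_rot: [-0.705, 0.053, 0.705, 0.051]
force: [-0.7, -0.7, -0.6]
width: 0.625
```

```bash
python3 -c "
from plan import *
plan([[(.474,.2552,.2001,-.147)]])
save(read_camera('scene'),'g6.png',(280,140,520,320),3)"
```

```text
t 20.15 pose [ 0.4873  0.2493  0.313  -0.1474] w 0.625 tilt [-1.     0.002  0.   ]
   [0.151, -0.005, 0.019] rx -0.001 rows>= 3
--
```

View pics/g6.png

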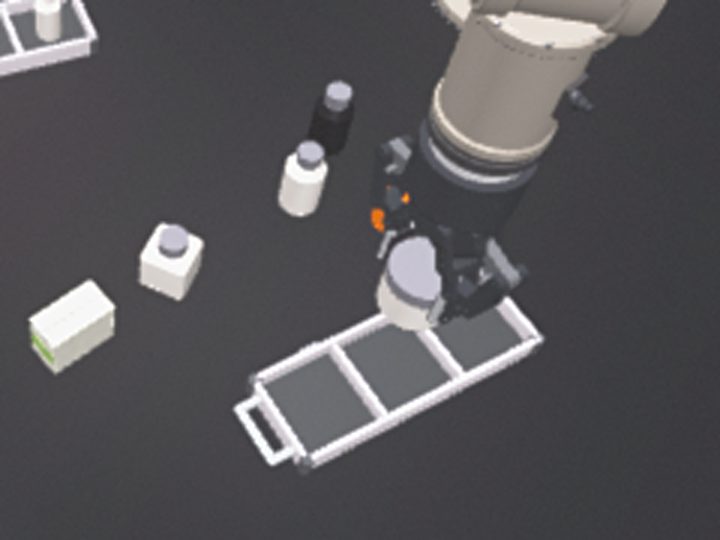

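Jar held upright at crop (412,280). Lowering it into the middle compartment.

Emit:
apply_moves(series=[{"translation": [0.03, -0.005, 0.019], "rot": [0, 0, 0]}, {"translation": [0.08, -0.005, 0.019], "rot": [0, 0, 0]}, {"translation": [0.12, -0.005, 0.019], "rot": [0, 0, 0]}, {"translation": [0.14, -0.005, 0.019], "rot": [0, 0, 0]}, {"translation": [0.147, -0.005, 0.019], "rot": [0, 0, 0]}, {"translation": [0.151, -0.005, 0.019], "rot": [0, 0, 0]}, {"translation": [0.151, -0.005, 0.019], "rot": [0, 0, 0]}, {"translation": [0.151, -0.005, 0.019], "rot": [0, 0, 0]}])

```text
time: 21.0
eef_pos: [0.4746, 0.2574, 0.2011]
tool_rot: [0.706, -0.051, -0.704, -0.052]
force: [-0.1, 0.1, -0.7]
width: 0.631
```

Emit:
apply_moves(series=[{"translation": [0, 0, 0], "rot": [0, 0, 0]}, {"translation": [0, 0, 0], "rot": [0, 0, 0]}, {"translation": [0, 0, 0], "rot": [0, 0, 0]}, {"translation": [0, 0, 0], "rot": [0, 0, 0]}, {"translation": [0, 0, 0], "rot": [0, 0, 0]}, {"translation": [0, 0, 0], "rot": [0, 0, 0]}, {"translation": [0, 0, 0], "rot": [0, 0, 0]}, {"translation": [0, 0, 0], "rot": [0, 0, 0]}], gripper=0.8)

```text
time: 21.8
eef_pos: [0.4739, 0.257, 0.1999]
tool_rot: [-0.705, 0.051, 0.705, 0.051]
force: [-1.2, -0.4, -0.1]
width: 0.9
```

Emit:
apply_moves(series=[{"translation": [-0.03, 0, 0], "rot": [0, 0, 0]}, {"translation": [-0.08, 0, 0], "rot": [0, 0, 0]}, {"translation": [-0.13, 0, 0], "rot": [0, 0, 0]}, {"translation": [-0.17, 0, 0], "rot": [0, 0, 0]}, {"translation": [-0.17, 0, 0], "rot": [0, 0, 0]}, {"translation": [-0.17, 0, 0], "rot": [0, 0, 0]}, {"translation": [-0.17, 0, 0], "rot": [0, 0, 0]}, {"translation": [-0.17, 0, 0], "rot": [0, 0, 0]}])

```text
time: 22.6
eef_pos: [0.4735, 0.2566, 0.3259]
tool_rot: [-0.704, 0.052, 0.706, 0.051]
force: [0.1, 0.5, 0.2]
width: 0.898
```

```bash
python3 -c "
from plan import *
job((.682,.0698),.02,(.3949,.2669),-.147,g=.196)"
```

```text
t 22.6 pose [ 0.4735  0.2566  0.3259 -0.1451] w 0.898 tilt [-1.     0.002  0.002]
   [-0.005, 0.206, -0.311] rx -0.33 rows>= 6
--
   [0.179, 0.0, -0.0] rx -0.0 rows>= 3
--
   [-0.159, 0.0, -0.0] rx -0.0 rows>= 3
   [-0.159, -0.27, 0.377] rx 0.334 rows>= 8
--
   [0.152, -0.0, 0.0] rx -0.0 rows>= 3
--
   [-0.172, -0.0, 0.0] rx -0.0 rows>= 3
--
```

Emit:
apply_moves(series=[{"translation": [0, 0.033, -0.05], "rot": [-0.06, 0, 0]}, {"translation": [0, 0.066, -0.1], "rot": [-0.12, 0, 0]}, {"translation": [0, 0.1, -0.15], "rot": [-0.18, 0, 0]}, {"translation": [0, 0.133, -0.2], "rot": [-0.24, 0, 0]}, {"translation": [0, 0.166, -0.25], "rot": [-0.3, 0, 0]}, {"translation": [-0.003, 0.206, -0.311], "rot": [-0.33, 0, 0]}, {"translation": [-0.003, 0.206, -0.311], "rot": [-0.33, 0, 0]}, {"translation": [-0.003, 0.206, -0.311], "rot": [-0.33, 0, 0]}])

```text
time: 23.4
eef_pos: [0.6831, 0.0683, 0.3277]
tool_rot: [-0.706, -0.006, 0.708, -0.006]
force: [-0.4, 0.2, -0.9]
width: 0.901
```

Emit:
apply_moves(series=[{"translation": [0, 0, 0], "rot": [0, 0, 0]}, {"translation": [0, 0, 0], "rot": [0, 0, 0]}, {"translation": [0, 0, 0], "rot": [0, 0, 0]}, {"translation": [0.06, 0, 0], "rot": [0, 0, 0]}, {"translation": [0.12, 0, 0], "rot": [0, 0, 0]}, {"translation": [0.178, 0, 0], "rot": [0, 0, 0]}, {"translation": [0.178, 0, 0], "rot": [0, 0, 0]}, {"translation": [0.178, 0, 0], "rot": [0, 0, 0]}])

```text
time: 24.2
eef_pos: [0.6823, 0.0711, 0.1966]
tool_rot: [-0.707, -0.007, 0.707, -0.007]
force: [0.4, -0.1, 0.6]
width: 0.903
```

Emit:
apply_moves(series=[{"translation": [0, 0, 0], "rot": [0, 0, 0]}, {"translation": [0, 0, 0], "rot": [0, 0, 0]}, {"translation": [0, 0, 0], "rot": [0, 0, 0]}, {"translation": [0, 0, 0], "rot": [0, 0, 0]}, {"translation": [0, 0, 0], "rot": [0, 0, 0]}, {"translation": [0, 0, 0], "rot": [0, 0, 0]}, {"translation": [0, 0, 0], "rot": [0, 0, 0]}, {"translation": [0, 0, 0], "rot": [0, 0, 0]}], gripper=-1)

```text
time: 25.0
eef_pos: [0.6835, 0.0708, 0.1987]
tool_rot: [0.708, 0.007, -0.706, 0.007]
force: [-0.5, 0.3, 7.4]
width: 0.388
```

```bash
python3 -c "
from plan import *
p,_=cur()
plan([[(p[0],p[1],.315,p[3]),(.3949,.2669,.315,-.147)]])"
```

```text
t 25.0 pose [0.6835 0.0708 0.1987 0.0198] w 0.388 tilt [-1.    -0.    -0.004]
   [-0.155, 0.0, -0.0] rx -0.0 rows>= 3
   [-0.155, -0.269, 0.38] rx 0.334 rows>= 8
--
```

Emit:
apply_moves(series=[{"translation": [-0.05, 0, 0], "rot": [0, 0, 0]}, {"translation": [-0.11, 0, 0], "rot": [0, 0, 0]}, {"translation": [-0.155, 0, 0], "rot": [0, 0, 0]}, {"translation": [-0.155, -0.03, 0.04], "rot": [0.06, 0, 0]}, {"translation": [-0.155, -0.065, 0.09], "rot": [0.12, 0, 0]}, {"translation": [-0.155, -0.1, 0.14], "rot": [0.18, 0, 0]}, {"translation": [-0.155, -0.13, 0.19], "rot": [0.24, 0, 0]}, {"translation": [-0.155, -0.13, 0.19], "rot": [0.334, 0, 0]}])

```text
time: 25.8
eef_pos: [0.5323, 0.1697, 0.3126]
tool_rot: [-0.704, 0.049, 0.707, 0.049]
force: [1.0, 0.6, -0.4]
width: 0.392
```

```bash
python3 -c "
from plan import *
plan([[(.3949,.2669,.315,-.147)]])"
```

```text
t 25.8 pose [ 0.5323  0.1697  0.3126 -0.1397] w 0.392 tilt [-1.     0.     0.004]
   [-0.003, -0.103, 0.2] rx 0.015 rows>= 4
--
```

Emit:
apply_moves(series=[{"translation": [0, -0.025, 0.05], "rot": [0, 0, 0]}, {"translation": [0, -0.05, 0.1], "rot": [0, 0, 0]}, {"translation": [0, -0.075, 0.15], "rot": [0, 0, 0]}, {"translation": [0, -0.1, 0.195], "rot": [0, 0, 0]}, {"translation": [0, -0.1, 0.195], "rot": [0, 0, 0]}, {"translation": [0, -0.1, 0.195], "rot": [0, 0, 0]}, {"translation": [0, -0.1, 0.195], "rot": [0, 0, 0]}, {"translation": [0, -0.1, 0.195], "rot": [0, 0, 0]}])

```text
time: 26.6
eef_pos: [0.4054, 0.2597, 0.3124]
tool_rot: [0.705, -0.053, -0.705, -0.053]
force: [-0.5, -0.8, -0.7]
width: 0.388
```

```bash
python3 -c "
from plan import *
from fit import *
p,s=cur()
plan([[(.3949,.2669,.2032,-.147)]])
c=read_camera('scene'); t=read_camera('top')
V=[]
for k in (c,t):
    v=k['frame'][:,:,::-1].copy()
    for P in M['long_carton']: cv2.polylines(v,[cv2.convexHull((pix(k,xf(P,(p[0],p[1],p[3]),p[2]-.1987))*16).astype(np.int32))],True,(0,0,255),1,shift=4)
    q=np.array(proj(k,(p[0],p[1],.12))).astype(int); x=max(0,q[0]-65); y=max(0,q[1]-75)
    V.append(cv2.resize(v[y:y+150,x:x+130],None,fx=3,fy=3))
cv2.imwrite('pics/g7.png',np.hstack(V))"
```

```text
t 26.6 pose [ 0.4054  0.2597  0.3124 -0.1498] w 0.388 tilt [-1.  0. -0.]
   [0.146, -0.007, 0.015] rx -0.006 rows>= 3
--
```

View pics/g7.png

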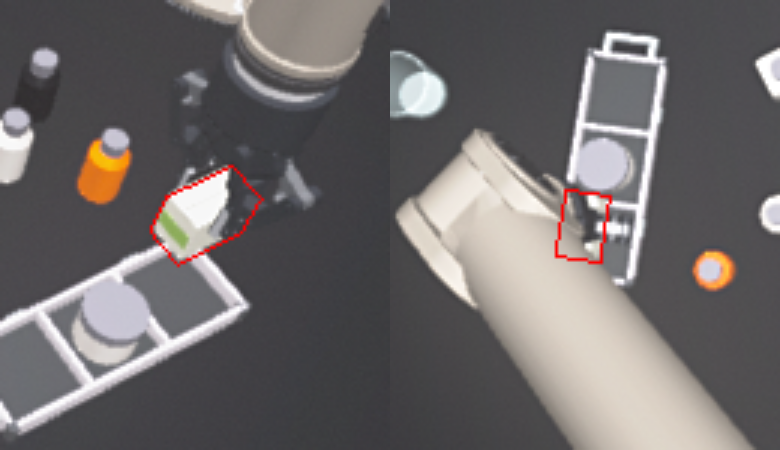

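The outline of the expected carton pose coincides with the held carton (left half), and the jar stands in the middle compartment. Lowering.

Emit:
apply_moves(series=[{"translation": [0, -0.007, 0.015], "rot": [0, 0, 0]}, {"translation": [0.05, -0.007, 0.015], "rot": [0, 0, 0]}, {"translation": [0.1, -0.007, 0.015], "rot": [0, 0, 0]}, {"translation": [0.125, -0.007, 0.015], "rot": [0, 0, 0]}, {"translation": [0.138, -0.007, 0.015], "rot": [0, 0, 0]}, {"translation": [0.146, -0.007, 0.015], "rot": [0, 0, 0]}, {"translation": [0.146, -0.007, 0.015], "rot": [0, 0, 0]}, {"translation": [0.146, -0.007, 0.015], "rot": [0, 0, 0]}])

```text
time: 27.5
eef_pos: [0.3943, 0.2681, 0.2038]
tool_rot: [0.706, -0.052, -0.705, -0.052]
force: [0.8, -0.5, -0.5]
width: 0.389
```

Emit:
apply_moves(series=[{"translation": [0, 0, 0], "rot": [0, 0, 0]}, {"translation": [0, 0, 0], "rot": [0, 0, 0]}, {"translation": [0, 0, 0], "rot": [0, 0, 0]}, {"translation": [0, 0, 0], "rot": [0, 0, 0]}, {"translation": [0, 0, 0], "rot": [0, 0, 0]}, {"translation": [0, 0, 0], "rot": [0, 0, 0]}, {"translation": [0, 0, 0], "rot": [0, 0, 0]}, {"translation": [0, 0, 0], "rot": [0, 0, 0]}], gripper=0.25)

```text
time: 28.3
eef_pos: [0.3939, 0.2675, 0.2029]
tool_rot: [-0.705, 0.052, 0.705, 0.052]
force: [0.2, 0.1, -0.1]
width: 0.628
```

Emit:
apply_moves(series=[{"translation": [-0.03, 0, 0], "rot": [0, 0, 0]}, {"translation": [-0.08, 0, 0], "rot": [0, 0, 0]}, {"translation": [-0.13, 0, 0], "rot": [0, 0, 0]}, {"translation": [-0.17, 0, 0], "rot": [0, 0, 0]}, {"translation": [-0.17, 0, 0], "rot": [0, 0, 0]}, {"translation": [-0.17, 0, 0], "rot": [0, 0, 0]}, {"translation": [-0.17, 0, 0], "rot": [0, 0, 0]}, {"translation": [-0.17, 0, 0], "rot": [0, 0, 0]}])

```text
time: 29.1
eef_pos: [0.3935, 0.2671, 0.329]
tool_rot: [-0.704, 0.053, 0.706, 0.051]
force: [-0.2, -0.4, -0.4]
width: 0.622
```

```bash
python3 -c "
from plan import *
job((.4177,.0706),0,(.5531,.2435),-.147,g=.196)"
```

```text
t 29.1 pose [ 0.3935  0.2671  0.329  -0.147 ] w 0.622 tilt [-1.     0.002  0.002]
   [-0.001, 0.254, -0.07] rx -0.294 rows>= 4
--
   [0.179, 0.0, -0.0] rx -0.0 rows>= 3
--
   [-0.159, 0.0, -0.0] rx -0.0 rows>= 3
   [-0.159, -0.231, -0.181] rx 0.294 rows>= 5
--
   [0.152, -0.0, 0.0] rx -0.0 rows>= 3
--
   [-0.172, -0.0, 0.0] rx -0.0 rows>= 3
--
```

Emit:
apply_moves(series=[{"translation": [0, 0.06, -0.02], "rot": [-0.07, 0, 0]}, {"translation": [0, 0.12, -0.035], "rot": [-0.15, 0, 0]}, {"translation": [0, 0.18, -0.05], "rot": [-0.22, 0, 0]}, {"translation": [0, 0.22, -0.06], "rot": [-0.294, 0, 0]}, {"translation": [0, 0.254, -0.07], "rot": [-0.294, 0, 0]}, {"translation": [0, 0.254, -0.07], "rot": [-0.294, 0, 0]}, {"translation": [0, 0.254, -0.07], "rot": [-0.294, 0, 0]}, {"translation": [0, 0.254, -0.07], "rot": [-0.294, 0, 0]}], gripper=0.6)

```text
time: 29.9
eef_pos: [0.4178, 0.0725, 0.33]
tool_rot: [-0.707, -0.001, 0.707, -0.0]
force: [0.2, 0.5, 0.6]
width: 0.802
```

Emit:
apply_moves(series=[{"translation": [0, 0, 0], "rot": [0, 0, 0]}, {"translation": [0, 0, 0], "rot": [0, 0, 0]}, {"translation": [0.06, 0, 0], "rot": [0, 0, 0]}, {"translation": [0.12, 0, 0], "rot": [0, 0, 0]}, {"translation": [0.178, 0, 0], "rot": [0, 0, 0]}, {"translation": [0.178, 0, 0], "rot": [0, 0, 0]}, {"translation": [0.178, 0, 0], "rot": [0, 0, 0]}, {"translation": [0.178, 0, 0], "rot": [0, 0, 0]}])

```text
time: 30.7
eef_pos: [0.4193, 0.072, 0.199]
tool_rot: [0.709, 0.0, -0.706, -0.0]
force: [0.2, 0.7, 0.6]
width: 0.799
```

Emit:
apply_moves(series=[{"translation": [0, 0, 0], "rot": [0, 0, 0]}, {"translation": [0, 0, 0], "rot": [0, 0, 0]}, {"translation": [0, 0, 0], "rot": [0, 0, 0]}, {"translation": [0, 0, 0], "rot": [0, 0, 0]}, {"translation": [0, 0, 0], "rot": [0, 0, 0]}, {"translation": [0, 0, 0], "rot": [0, 0, 0]}, {"translation": [0, 0, 0], "rot": [0, 0, 0]}, {"translation": [0, 0, 0], "rot": [0, 0, 0]}], gripper=-1)

```text
time: 31.5
eef_pos: [0.4189, 0.0716, 0.1987]
tool_rot: [0.708, -0.0, -0.706, -0.0]
force: [-1.4, -0.5, 9.1]
width: 0.433
```

```bash
python3 -c "
from plan import *
p,_=cur()
plan([[(p[0],p[1],.315,p[3]),(.5531,.2435,.315,-.147)]])"
```

```text
t 31.5 pose [ 0.4189  0.0716  0.1987 -0.0005] w 0.433 tilt [-1.     0.    -0.003]
   [-0.155, -0.0, 0.0] rx -0.0 rows>= 3
   [-0.155, -0.229, -0.179] rx 0.293 rows>= 5
--
```

Emit:
apply_moves(series=[{"translation": [-0.05, 0, 0], "rot": [0, 0, 0]}, {"translation": [-0.11, 0, 0], "rot": [0, 0, 0]}, {"translation": [-0.155, 0, 0], "rot": [0, 0, 0]}, {"translation": [-0.155, -0.05, -0.04], "rot": [0.07, 0, 0]}, {"translation": [-0.155, -0.1, -0.08], "rot": [0.15, 0, 0]}, {"translation": [-0.155, -0.15, -0.12], "rot": [0.22, 0, 0]}, {"translation": [-0.155, -0.2, -0.15], "rot": [0.293, 0, 0]}, {"translation": [-0.155, -0.229, -0.179], "rot": [0.293, 0, 0]}])

```text
time: 32.3
eef_pos: [0.5525, 0.2467, 0.3142]
tool_rot: [0.706, -0.05, -0.705, -0.052]
force: [0.1, 0.1, -0.6]
width: 0.433
```

Emit:
apply_moves(series=[{"translation": [0, 0, 0], "rot": [0, 0, 0]}, {"translation": [0, 0, 0], "rot": [0, 0, 0]}, {"translation": [0, 0, 0], "rot": [0, 0, 0]}, {"translation": [0, 0, 0], "rot": [0, 0, 0]}, {"translation": [0, 0, 0], "rot": [0, 0, 0]}, {"translation": [0, 0, 0], "rot": [0, 0, 0]}, {"translation": [0, 0, 0], "rot": [0, 0, 0]}, {"translation": [0, 0, 0], "rot": [0, 0, 0]}])

```text
time: 33.1
eef_pos: [0.5522, 0.243, 0.3132]
tool_rot: [0.705, -0.052, -0.705, -0.052]
force: [0.1, -1.3, -1.2]
width: 0.431
```

```bash
python3 -c "
from plan import *
plan([[(.5531,.2435,.2035,-.147)]])
save(read_camera('scene'),'g8.png',(280,140,520,320),3)"
```

```text
t 33.1 pose [ 0.5522  0.243   0.3132 -0.1467] w 0.431 tilt [-1.  0. -0.]
   [0.146, -0.001, -0.001] rx 0.001 rows>= 3
--
```

View pics/g8.png

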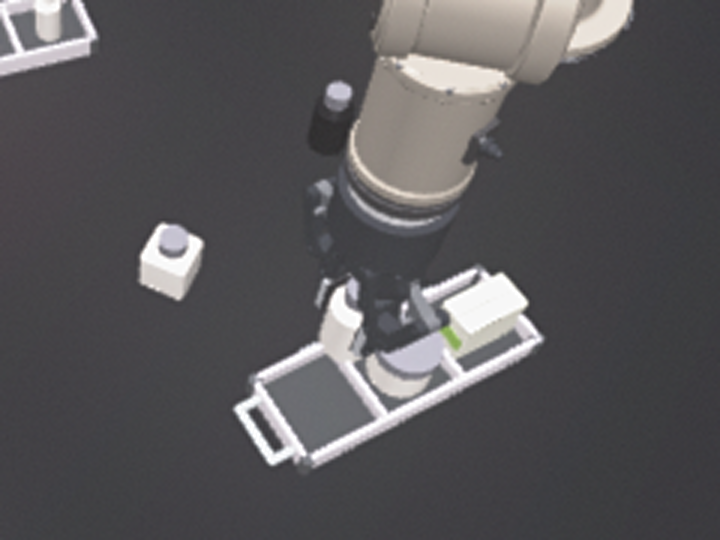

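Long carton (crop 488,310) and jar are in place, and the bottle is held at (345,320). Lowering, releasing, retreating.

Emit:
apply_moves(series=[{"translation": [0.05, 0, 0], "rot": [0, 0, 0]}, {"translation": [0.1, 0, 0], "rot": [0, 0, 0]}, {"translation": [0.125, 0, 0], "rot": [0, 0, 0]}, {"translation": [0.138, 0, 0], "rot": [0, 0, 0]}, {"translation": [0.143, 0, 0], "rot": [0, 0, 0]}, {"translation": [0.146, 0, 0], "rot": [0, 0, 0]}, {"translation": [0.146, 0, 0], "rot": [0, 0, 0]}, {"translation": [0.146, 0, 0], "rot": [0, 0, 0]}])

```text
time: 33.95
eef_pos: [0.5527, 0.2434, 0.2048]
tool_rot: [0.706, -0.052, -0.705, -0.052]
force: [-0.1, 0.1, -0.5]
width: 0.435
```

Emit:
apply_moves(series=[{"translation": [0, 0, 0], "rot": [0, 0, 0]}, {"translation": [0, 0, 0], "rot": [0, 0, 0]}, {"translation": [0, 0, 0], "rot": [0, 0, 0]}, {"translation": [0, 0, 0], "rot": [0, 0, 0]}, {"translation": [0, 0, 0], "rot": [0, 0, 0]}, {"translation": [0, 0, 0], "rot": [0, 0, 0]}, {"translation": [0, 0, 0], "rot": [0, 0, 0]}, {"translation": [0, 0, 0], "rot": [0, 0, 0]}], gripper=0.4)

```text
time: 34.75
eef_pos: [0.5522, 0.2432, 0.2036]
tool_rot: [-0.705, 0.052, 0.705, 0.052]
force: [-0.0, 0.4, 0.7]
width: 0.703
```

Emit:
apply_moves(series=[{"translation": [-0.03, 0, 0], "rot": [0, 0, 0]}, {"translation": [-0.08, 0, 0], "rot": [0, 0, 0]}, {"translation": [-0.13, 0, 0], "rot": [0, 0, 0]}, {"translation": [-0.19, 0, 0], "rot": [0, 0, 0]}, {"translation": [-0.24, 0, 0], "rot": [0, 0, 0]}, {"translation": [-0.24, 0.06, 0], "rot": [0, 0, 0]}, {"translation": [-0.24, 0.12, 0], "rot": [0, 0, 0]}, {"translation": [-0.24, 0.18, 0], "rot": [0, 0, 0]}])

```text
time: 35.55
eef_pos: [0.532, 0.1084, 0.3841]
tool_rot: [0.706, -0.051, -0.705, -0.051]
force: [0.8, -0.1, -0.5]
width: 0.698
```

Emit:
apply_moves(series=[{"translation": [0, 0.06, 0], "rot": [0, 0, 0]}, {"translation": [0, 0.12, 0], "rot": [0, 0, 0]}, {"translation": [0, 0.18, 0], "rot": [0, 0, 0]}, {"translation": [0, 0.18, 0], "rot": [0, 0, 0]}, {"translation": [0, 0.18, 0], "rot": [0, 0, 0]}, {"translation": [0, 0.18, 0], "rot": [0, 0, 0]}, {"translation": [0, 0.18, 0], "rot": [0, 0, 0]}, {"translation": [0, 0.18, 0], "rot": [0, 0, 0]}])

```text
time: 36.35
eef_pos: [0.513, -0.0225, 0.3837]
tool_rot: [0.705, -0.051, -0.705, -0.051]
force: [0.5, 0.7, 0.1]
width: 0.7
```

```bash
python3 - <<'E'
from fit import *
c=read_camera('scene');t=read_camera('top')
cs={'l':(.474,.2552,-.147),'s':(.5269,-.2636,-.298)}
T={"tall_bottle":('l',.08,0),"jar":('l',0,-.1),"long_carton":('l',-.08,-.147),"tall_carton":('s',.04,-.1),"dropper_bottle":('s',-.04,0)}
for k in (c,t):
    for n in list(T)+["square_bottle","beaker","tip_box"]:
        for r in spot_point(k,n)[:3]:
            u,v=r["location"][0]*640,r["location"][1]*400; w=at_z(k,u,v,.004 if n in T else 0)
            if n in T:
                b=cs[T[n][0]]; d=w[:2]-b[:2]; cc,ss=np.cos(b[2]),np.sin(b[2]); l=[cc*d[0]+ss*d[1]-T[n][1],-ss*d[0]+cc*d[1]]
                if np.hypot(*l)<.05: print(n,round(r["score"],2),"offset from compartment centre",np.round(l,3))
            else: print(n,round(r["score"],2),np.round(w[:2],3))
save(c,'end.png',(210,80,530,320),2.5)
f=t["frame"][150:280,200:440,::-1]; cv2.imwrite('pics/endt.png',cv2.resize(f,None,fx=3.3,fy=3.3,interpolation=cv2.INTER_CUBIC))
E
```

```text
tall_bottle 0.79 offset from compartment centre [-0.018 -0.007]
jar 0.81 offset from compartment centre [0.005 0.01 ]
long_carton 0.71 offset from compartment centre [ 0.007 -0.001]
tall_carton 0.69 offset from compartment centre [ 0.008 -0.001]
dropper_bottle 0.53 offset from compartment centre [-0.016 -0.024]
square_bottle 0.6 [0.575 0.075]
beaker 0.62 [0.553 0.46 ]
tip_box 0.69 [ 0.563 -0.495]
tall_bottle 0.7 offset from compartment centre [-0.011  0.001]
jar 0.53 offset from compartment centre [-0.003  0.002]
long_carton 0.75 offset from compartment centre [0.002 0.006]
tall_carton 0.69 offset from compartment centre [ 0.004 -0.007]
dropper_bottle 0.48 offset from compartment centre [-0.002  0.008]
square_bottle 0.42 [0.567 0.067]
beaker 0.7 [0.563 0.472]
beaker 0.57 [ 0.569 -0.478]
tip_box 0.89 [ 0.559 -0.479]
```

View pics/end.png

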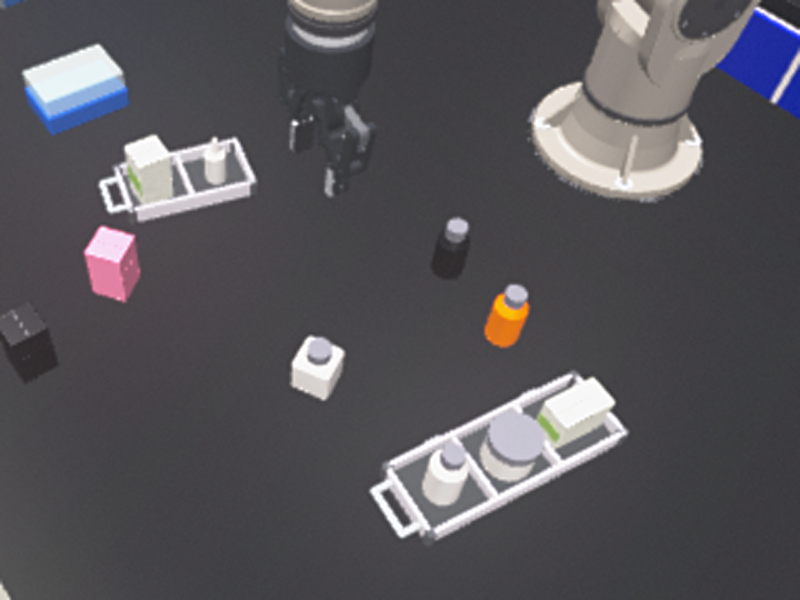

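View pics/endt.png

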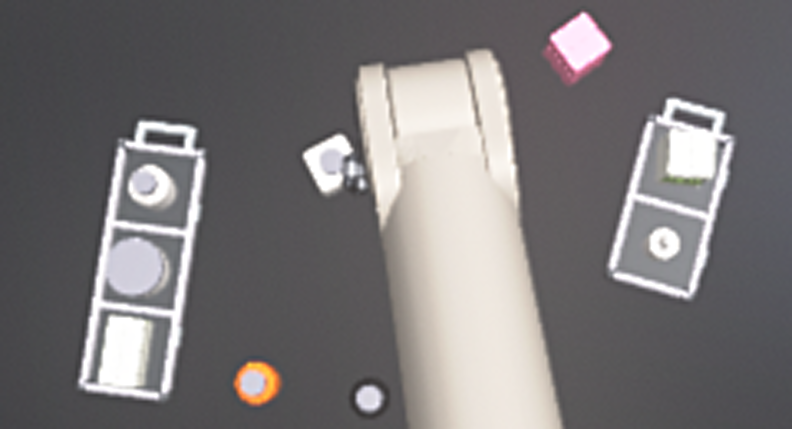

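All five stand upright in their compartments, in both views. Handing in.

```bash
python3 -c "
from h import *
print(hand_in(), state()['time'])"
```

```text
the job is handed in; nothing more can be done
the job is handed in; nothing more can be done
```

Both kits are made up and handed in at about 36.5 s of robot time, against the 128 s limit; the hand-in reports no verdict. In the long case, the tall bottle is at the handle end, the jar in the middle and the long carton at the other end. In the short case, the tall carton is at the handle end and the dropper bottle at the other.

**Final check:** the last scene and top pictures show all five things upright inside their own compartments, with the gripper clear of everything. I gripped and released each one at floor height.

**Where the checks disagreed:**
- The top camera put each thing within about 11 mm of its compartment centre. The scene camera's network put the dropper bottle about 29 mm off centre and the tall bottle about 19 mm off. The pictures and the arm's release poses back the smaller offsets, so I trusted those.
- The network's positions for the square bottle, beaker and tip box moved by at most 14 mm between the first and last pictures, which I put down to network noise; the robot never went near the beaker or tip box.
- I did not measure floor contact directly. I inferred it from the release heights and the pictures.

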